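Fetch the stop block from behind the can and close up the caddy

ROBOT

A 7-joint arm with a two-finger parallel gripper is mounted at the origin on a cart in front of the work surface, level with it; the furniture and walls round the work are solid. World frame = base frame: x ahead of the robot, y to its left, z up, the work surface at z = 0. Lengths are in m, angles in rad, forces in N, time in s.
With the tool pointing down it reaches from about 0.4 to 0.925 m from the base axis. Payload 4.1 kg.
Tool frame: the origin (TCP) lies on the centre line of the jaws, within the pads' length; the fingertips stand 25 mm ahead of it and the grasp point (between the pads) lies 6 mm ahead of it; z points along the fingers, y is the line along which they close (so a half turn about z gives the same grasp; the last joint's range is limited). The gripper opens to 85 mm and grips with 20 to 120 N. Pads are 22 mm wide; open, the fingers measure 114 mm over their backs; the gripper's body (76 mm by 85 mm) begins 54 mm behind the grasp point. The pads swing forward as they close: fully open they stand 13 mm farther back than shut.
Start: joints at [-1.335, 0.398, 0.045, 1.537, -0.019, 1.207, -0.051], TCP at [0.214, 0.614, 0.256] pointing down, gripper open.
Joint ranges: [-2.82, 2.82], [-0.49, 2.23], [-1.37, 1.46], [0, 2.46], [-1.36, 4.5], [0.23, 2], [-2.94, 2.94]. Speed limits (rad/s): [2.57, 2.57, 3.14, 3.14, 3.14, 3.14, 3.14].

INTERFACE

Orientations are given as a rotation vector (axis times angle).
In Python, from plant import manip, kinematics, eyes, hand_in, sensors gives the robot as it stands. Calls block until the motion is done:
- manip.move_to(position, orientation): joint-space move of the TCP to a pose.
- manip.move_l(position, rot=None, feed=0.15, guard=None): straight line of the TCP; rot=None keeps the orientation; feed is the mean speed in m/s. With guard (N) it stops when the force on the tool has changed by that much, and returns True; else False.
- manip.move_joints(angles): joint-space move.
- manip.command_gripper(opening, squeeze=None): finger opening in m; squeeze is the grip in N (None keeps the last); returns when the fingers have stopped.
- manip.wait(seconds).
- kinematics.inverse_kinematics(position, orientation): joint angles nearest the present ones, or None.
- eyes.get_image(name): name is "scene" or "top"; returns a dict with "img" (384x512x3 uint8, red, green, blue), "fov_y" (degrees; the focal length in pixels is half the picture's height over the tangent of half this angle, whatever the lens; pixels are square), "cx", "cy" (the principal point, pixels), "position" and "orientation" of the camera in the world. Camera axes: x right, y up, looking along -z (the intrinsics and any distortion apply to the point x, -y, -z); pixel columns grow to the right and rows downward; lengths in m; the calibration is good to about 2 mm. A picture is of the moment at which its call begins. There is no depth.
A pose or a line that the arm cannot do raises manip.IKError and nothing moves.
- hand_in(): hands the job in; it is judged then, once.
Readings, each from a call of its own:
- sensors.get_time(): time.
- sensors.get_joints(): joint angles.
- sensors.get_joint_vel(): joint speeds.
- sensors.get_effort(): joint torques, N m.
- sensors.get_eef_pos(): TCP position.
- sensors.get_ee_rot(): TCP orientation.
- sensors.get_wrist_force(): force on the tool from outside, world axes, zero at the start.
- sensors.get_wrist_torque(): the same for the moment, N m.
- sensors.get_width(): finger opening in m.
- sensors.get_grip_force(): force on a finger pad.
Only numpy, scipy, OpenCV 4.12 (cv2) and the standard library are available. Lean on these libraries where they do the work, as an engineer would, in place of code of your own. Each camera call takes 0.05 s, during which the arm holds its last target. There are 200 camera calls.

TASK

Fetch the wooden stop block that stands behind the spray can in the plywood caddy, and stand it fully down between the cheeks of the aluminium shoe. Put the can back upright in its front bay and swing the caddy's keeper bar shut across it until it snaps home. Keep the can upright all the while and leave the other things on the table where they are.

Things in the scene. Friction and masses are not known exactly. Their poses are not given: they have to be found in the camera images.
- caddy: Fixed plywood caddy, 130 (x) x 88 (y) mm: a 64 mm wide lane along x between two 12 mm walls (tops at z = 74 mm), floor 8 mm above the table. Origin: centre of its underside, on the table; x points to the rear of the lane, front at -x. Low cross strips (tops at z = 22 mm) at front, middle and rear bound two bays; above them the lane is open in front and behind.
- can_bay (a point): Centre of the floor of the caddy's front bay (66 mm long, 64 wide), at (-26, 0, 8) mm in the caddy frame; axes as the caddy's. The can's place.
- can: Spray can with a cap, 53 mm across, 199 mm high (body to 157 mm, then the cap, 49 mm across), about 0.3 kg, standing in the caddy's front bay. Origin: centre of its underside, z up.
- stop_block: Light wooden block in the caddy's rear bay, behind the can: 40 (its x) x 58 (its y) x 70 mm high, about 0.13 kg, dark round bore on its two broad 58 x 70 faces. In the caddy its x runs along the lane and the walls, to 4 mm below its top, stand 3 mm from its 40 mm sides: grip it there along the lane, on the broad faces. Origin: centre of its underside.
- shoe: Fixed aluminium shoe: base 94 (x) x 74 (y) x 8 mm, two upright cheeks 48 mm apart, 50 mm long along x, 12 thick, tops at z = 74 mm; low strips (tops z = 14 mm) 70 mm apart end the gap, which runs along x. The block stands in it at (0, 0, 8) mm, broad faces to the cheeks (its y along the shoe's x, either way round), held by its 40 mm sides, across 58 mm. Origin: centre of underside.
- keeper (a joint): Angle of the steel keeper bar about its upright hinge at the caddy's front right (-y) corner. 0 = shut: bar along the caddy's +y, across the front, 56 mm up. Grows, anticlockwise from above, as it swings towards the robot (1.57: along the caddy's -x), up to 2.3. Stays where left; from 0.18 to 0.09 a spring ball resists (some 3 to 5 N at the knob), then it snaps home, under 0.02.
- keeper_hinge (a point): Point on the keeper's hinge axis, 86 mm above the table, at (-72, -38) mm in the caddy frame.
- keeper_knob (a point): Middle of the upright round black knob near the free end of the keeper bar, 105 mm from the hinge axis; 16 mm across, reaching from 62 to 100 mm above the table; this point is 86 mm up.
- saw_mid_guard_hood (a joint): Not handled: the table saw's guard, swung up (0.86) out of the way, left of the work. Its two clear plates stand upright at world x = 0.45 and 0.53 m; their lower edge rises from z = 0.18 m at y = 0.25 to z = 0.60 m at y = -0.10. Nothing of it is at y under -0.12 m; keep the arm clear of it. The table is free, edge at y = -0.49 m, between it, the caddy and the rip fence (x = 0.74 m, 0.11 m high).
- offcut_b: Bystander: sawn wood offcut, 40 x 110 x 40 mm high, loose on the table. Origin: centre of its underside.
- grease_tin: Bystander: round shallow tin, 70 mm across, 40 mm high, loose on the table. Origin: centre of its underside.
- screw_box: Bystander: small carton, 55 x 95 x 45 mm high, loose on the table. Origin: centre of its underside.
- tape_measure: Bystander: yellow pocket tape measure, 38 x 78 x 63 mm high, loose on the table. Origin: centre of its underside.
- folding_rule: Bystander: folded yellow rule, 28 x 234 x 18 mm high, loose on the table. Origin: centre of its underside.
Things that resemble listed ones, but are neither listed nor needed, are in the scene too. Leave any green, orange or turquoise look-alike of the stop_block alone.

How it is judged:
By the outcome, as a careful person would: the job done as asked, in the order asked, and still so for the second after the job is handed in, with the robot touching nothing.
It also fails if it takes over 72 s, if anything falls off the work surface, if the arm or the gripper's body presses on something with over 40 N, if the wrist force passes 120 N, or if a joint passes its speed limit or range.

## Working session

There is one attempt and no reset: what is moved stays moved. The work goes in short steps, each a Python script; the robot and the scene stay as the last script left them, time stands still between calls to the robot, and variables do not carry over. Pictures are saved under pics/ and viewed, at most 10 in all, crops included, and the job is handed in when it is done.

```bash
ls; mkdir -p pics
python3 - <<'E'
from plant import eyes,sensors
import cv2,numpy as np
for n in("scene","top"):
    d=eyes.get_image(n); cv2.imwrite(f"pics/{n}0.png",d["img"][:,:,::-1])
    print({k:v for k,v in d.items() if k!="img"})
a=[cv2.imread(f"pics/{n}0.png") for n in("scene","top")]
for n,i in zip(("scene","top"),a): cv2.imwrite(f"pics/{n}0b.png",cv2.resize(i,(800,600),interpolation=cv2.INTER_CUBIC))
print(sensors.get_time(),sensors.get_ee_rot())
E
```

```text
pics
{'fov_y': 51.12443664524056, 'cx': 260.9597681168227, 'cy': 188.41025766781544, 'position': array([-0.071763  , -0.54773149,  1.22797309]), 'orientation': array([ 0.59654067, -0.24680226, -0.72274561])}
{'fov_y': 57.24756938154507, 'cx': 253.91346544150966, 'cy': 194.3540124141701, 'position': array([0.40413221, 0.02864313, 1.31388276]), 'orientation': array([ 0.08164459, -0.05031581, -1.59407992])}
0.1 [-5.23205837e-01 -3.09750691e+00  2.76434265e-03]
```

View pics/scene0b.png

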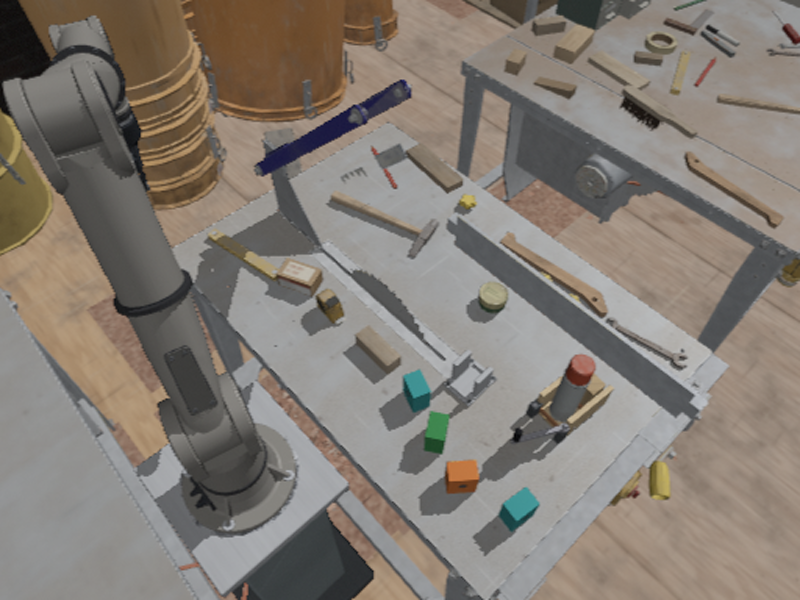

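View pics/top0b.png

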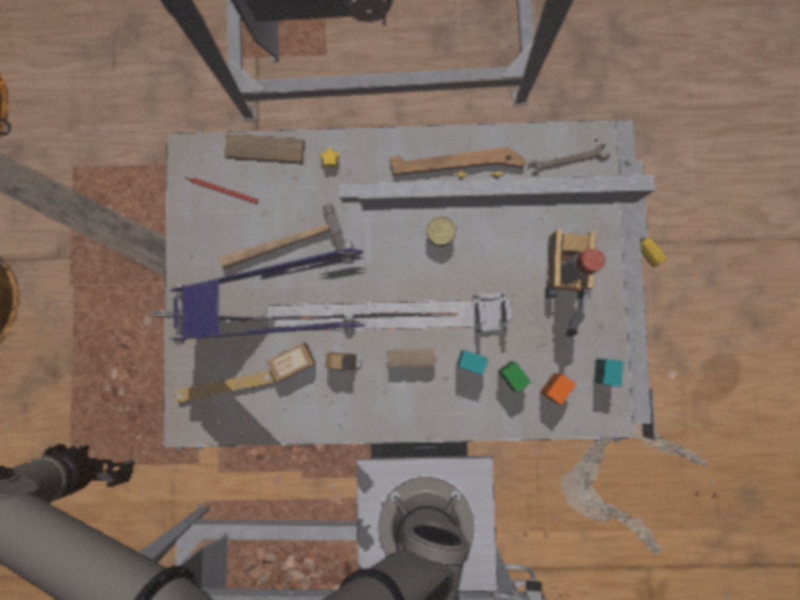

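The scene shows the caddy with the red-capped can at about (575,385) in the 800-px scene picture and (575,262) in the top picture. The keeper is open toward the robot, with its knob at (518,435) and (572,330). The shoe is at (470,378) and (490,313). The stop block candidates are teal (417,390), green (437,432), orange (462,476), teal (519,509) and the natural-wood one in the caddy behind the can. The wooden one is the block meant. I'll confirm it in enlarged crops.

Run:
```python
import cv2,numpy as np
s=cv2.imread("pics/scene0.png");t=cv2.imread("pics/top0.png")
def tile(i,x,y,w=80,h=60):
    o=cv2.resize(i[y:y+h,x:x+w],(400,300),interpolation=cv2.INTER_CUBIC)
    for k in range(0,w,10): cv2.putText(o,str(x+k),(k*5,8),0,.3,(0,0,255),1); cv2.line(o,(k*5,10),(k*5,14),(0,0,255),1)
    for k in range(10,h,10): cv2.putText(o,str(y+k),(0,k*5+3),0,.3,(0,0,255),1)
    return o
cv2.imwrite("pics/c1.png",np.vstack([np.hstack([tile(s,322,224),tile(t,335,145,)]),np.hstack([tile(s,260,210),tile(t,285,170)])]))
```

```text
(no output)
```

View pics/c1.png

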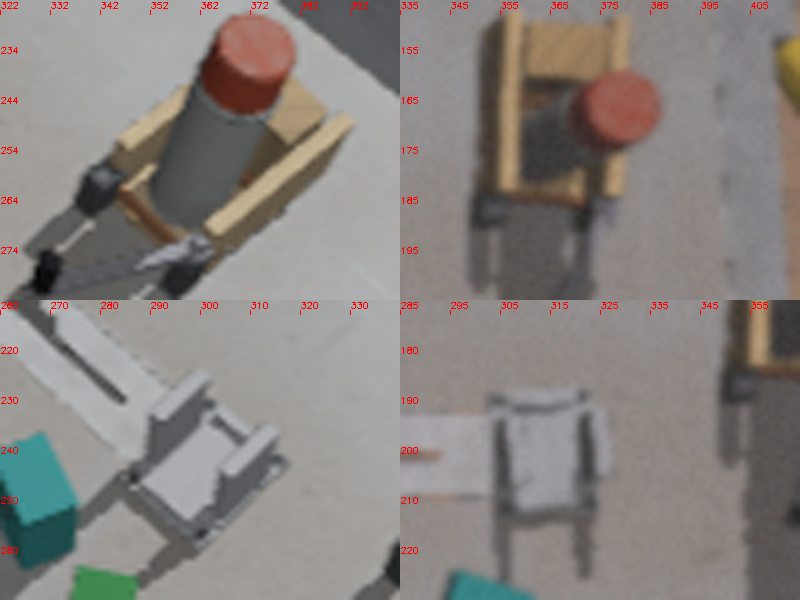

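The crops confirm it. The natural-wood block in the caddy's rear bay (scene crop around native px (383,245), top crop around (369,155)) is the stop block. The coloured blocks are the decoys. Next I'll measure.

```bash
cat > h.py <<'E'
import cv2,numpy as np
from scipy.spatial.transform import Rotation as R
from plant import eyes,sensors,manip,kinematics
def ray(d,u,v,z):
    f=192/np.tan(np.radians(d["fov_y"]/2)); u,v=np.atleast_1d(u).astype(float),np.atleast_1d(v).astype(float)
    r=np.c_[(u-d["cx"])/f,-(v-d["cy"])/f,-np.ones_like(u)]@R.from_rotvec(d["orientation"]).as_matrix().T
    return d["position"]+r*((z-d["position"][2])/r[:,2])[:,None]
def proj(d,p):
    f=192/np.tan(np.radians(d["fov_y"]/2)); q=(np.atleast_2d(p)-d["position"])@R.from_rotvec(d["orientation"]).as_matrix()
    return np.c_[d["cx"]+f*q[:,0]/-q[:,2], d["cy"]-f*q[:,1]/-q[:,2]]
E
python3 - <<'E'
from h import *
np.set_printoptions(precision=4,suppress=True)
S=eyes.get_image("scene");T=eyes.get_image("top")
print([k for k in T])
def go(d,name,pts,ox,oy,X0,Y0,z):
    p=np.array(pts,float); u=ox+(p[:,0]-X0+.5)/5-.5; v=oy+(p[:,1]-Y0+.5)/5-.5
    print(name);print(ray(d,u,v,z)[:,:2])
go(T,"top L wall rear o,i front o,i; R wall rear i,o front i,o",[(500,12),(522,12),(498,190),(518,192),(611,14),(631,14),(606,195),(622,197)],335,145,400,0,.074)
go(S,"sc L front o,i; R front o,i rear i,o",[(116,142),(125,155),(215,237),(205,222),(345,113),(354,123)],322,224,0,0,.074)
go(S,"sc block top rear-right corner",[(327,105)],322,224,0,0,.078)
go(S,"sc cheeks L quad, R quad",[(148,408),(200,370),(210,378),(158,417),(222,455),(268,425),(278,432),(232,463)],260,210,0,300,.074)
go(S,"sc base corners: left?,front, right",[(122,483),(197,552),(288,462)],260,210,0,300,.008)
go(T,"top shoe outline",[(490,395),(490,515),(600,515),(610,475)],285,170,400,300,.008)
go(T,"cap top centre",[(616,107)],335,145,400,0,.207)
go(S,"cap top centre",[(256,47)],322,224,0,0,.207)
go(S,"knob top",[(48,258)],322,224,0,0,.1)
# colour check for cap via mask
for n,d,m in(("S",S,1),("T",T,1)):
    h=cv2.cvtColor(d["img"],cv2.COLOR_RGB2HSV)
    m=((h[...,0]<8)|(h[...,0]>174))&(h[...,1]>110)
    k,l,st,c=cv2.connectedComponentsWithStats(m.astype(np.uint8))
    print(n,[(st[i].tolist(),c[i].round(1)) for i in range(1,k) if st[i,4]>80])
print(proj(S,[[.5,-.2,0],[.7,-.36,0.074]]),proj(T,[[.5,-.2,0],[.7,-.36,.074]]))
E
```

```text
['img', 'fov_y', 'cx', 'cy', 'position', 'orientation']
top L wall rear o,i front o,i; R wall rear i,o front i,o
[[ 0.6684 -0.3099]
 [ 0.668  -0.3255]
 [ 0.5412 -0.3025]
 [ 0.5394 -0.3164]
 [ 0.6648 -0.3882]
 [ 0.6644 -0.4023]
 [ 0.5357 -0.3779]
 [ 0.534  -0.389 ]]
sc L front o,i; R front o,i rear i,o
[[ 0.5384 -0.3059]
 [ 0.5355 -0.3158]
 [ 0.533  -0.3901]
 [ 0.5364 -0.3796]
 [ 0.6635 -0.3933]
 [ 0.6618 -0.4016]]
sc block top rear-right corner
[[ 0.6572 -0.3824]]
sc cheeks L quad, R quad
[[ 0.4621 -0.1315]
 [ 0.5086 -0.1346]
 [ 0.509  -0.1434]
 [ 0.4621 -0.1407]
 [ 0.4724 -0.1889]
 [ 0.511  -0.1941]
 [ 0.5119 -0.2021]
 [ 0.4729 -0.1973]]
sc base corners: left?,front, right
[[ 0.4377 -0.1369]
 [ 0.438  -0.2073]
 [ 0.533  -0.2029]]
top shoe outline
[[ 0.531  -0.1283]
 [ 0.4418 -0.1252]
 [ 0.4398 -0.2062]
 [ 0.4692 -0.2147]]
cap top centre
[[ 0.5772 -0.3435]]
cap top centre
[[ 0.576  -0.3497]]
knob top
[[ 0.4345 -0.3337]]
S [([362, 231, 18, 16, 152], array([369.9, 239.6]))]
T [([371, 160, 15, 14, 153], array([378. , 166.1]))]
[[309.7902 248.3646]
 [388.9446 232.9174]] [[321.9031 196.5783]
 [368.3138 137.872 ]]
```

The caddy is at about (0.601,-0.3515), yaw ≈ -0.068. Both views agree, and the sizes match 130 x 88. The shoe's yaw is still vague, so I'll take an averaged, enlarged look at it.

Run:
```python
from h import *
o=[]
for n,x,y in(("scene",281,220),("top",302,187)):
    a=np.mean([eyes.get_image(n)["img"] for _ in range(5)],0).astype(np.float32)
    np.save(f"{n}.npy",a)
    w=[38,28][n=="top"]
    c=cv2.resize(a[y:y+w,x:x+w],(400,400),interpolation=cv2.INTER_CUBIC)
    lo,hi=np.percentile(c,[1,99]); c=np.clip((c-lo)/(hi-lo)*255,0,255).astype(np.uint8)[:,:,::-1].copy()
    for k in range(0,w,4):
        cv2.putText(c,str(x+k),(int((k+.5)*400/w),8),0,.3,(0,0,255),1);cv2.putText(c,str(y+k),(0,int((k+.5)*400/w)),0,.3,(0,0,255),1)
    o.append(c)
cv2.imwrite("pics/shoe.png",np.hstack(o))
```

```text
(no output)
```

View pics/shoe.png

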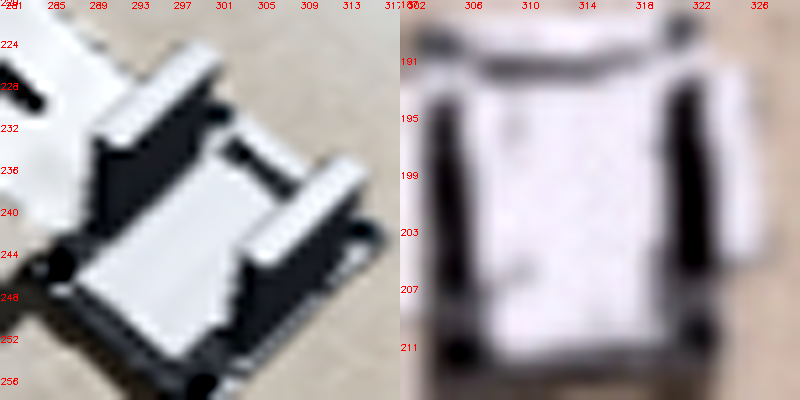

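The shoe's cheek tops are clear now. In the scene crop the left cheek quad is at crop px (95,130)-(195,42)-(220,58)-(122,148) and the right one at (240,245)-(342,155)-(368,172)-(265,265). In the top crop, the right cheek top is at X≈700-765, Y 70-265.

Run:
```python
from h import *
np.set_printoptions(precision=4,suppress=True)
S=eyes.get_image("scene");T=eyes.get_image("top")
p=np.array([(95,130),(195,42),(220,58),(122,148),(240,245),(342,155),(368,172),(265,265)],float)
s=400/38;w=ray(S,281+p[:,0]/s-.5,220+p[:,1]/s-.5,.074)[:,:2];print(w,w.mean(0))
e=np.array([w[1]-w[0],w[2]-w[3],w[5]-w[4],w[6]-w[7]]);print("yaw",np.arctan2(e[:,1],e[:,0]), np.linalg.norm(e,axis=1))
a=w[4:].mean(0)-w[:4].mean(0);print("cross",np.linalg.norm(a),np.arctan2(a[0],-a[1]))
p=np.array([(748-400,70),(765-400,262),(702-400,75),(717-400,270),(62,95),(68,295)],float)
s=400/28;w=ray(T,302+p[:,0]/s-.5,187+p[:,1]/s-.5,.074)[:,:2];print(w)
# fits of plywood wall tops (top view) by colour
for n,d in(("top",T),("scene",S)):
    a=np.load(n+".npy").astype(np.uint8);h=cv2.cvtColor(a,cv2.COLOR_RGB2HSV)
    x,y,W,H=(345,140,45,50) if n=="top" else (335,235,65,50)
    m=(h[...,0]>10)&(h[...,0]<26)&(h[...,1]>70)&(h[...,2]>(170));q=np.zeros(m.shape,np.uint8);q[y:y+H,x:x+W]=m[y:y+H,x:x+W]
    k,l,st,c=cv2.connectedComponentsWithStats(q)
    for i in range(1,k):
        if st[i,4]>25:
            ys,xs=np.where(l==i);b=cv2.boxPoints(cv2.minAreaRect(np.c_[xs,ys].astype(np.float32)));print(n,st[i],ray(d,b[:,0],b[:,1],.074)[:,:2].tolist())
# reach
for P in[(.575,-.35,.16),(.62,-.353,.075),(.487,-.167,.08)]:
    for yaw in(0,1.57): print(P,yaw,kinematics.inverse_kinematics(np.array(P),(R.from_euler('z',yaw)*R.from_rotvec([np.pi,0,0])).as_rotvec()))
```

```text
[[ 0.4611 -0.1339]
 [ 0.5075 -0.133 ]
 [ 0.509  -0.1425]
 [ 0.4627 -0.1442]
 [ 0.465  -0.1928]
 [ 0.5115 -0.1927]
 [ 0.513  -0.2023]
 [ 0.4656 -0.2028]] [ 0.4869 -0.168 ]
yaw [0.0206 0.0376 0.0033 0.0109] [0.0464 0.0464 0.0466 0.0475]
cross 0.05937430664252078 0.06185250910861343
[[ 0.5125 -0.2017]
 [ 0.4651 -0.204 ]
 [ 0.5116 -0.1904]
 [ 0.4634 -0.1921]
 [ 0.5081 -0.1312]
 [ 0.4587 -0.1309]]
top [356 164   2  18  28] [[0.6072200729039735, -0.31195282602830754], [0.6071248148821522, -0.3154720421038167], [0.5465753250849292, -0.312576898054501], [0.546666603884852, -0.3090717009531566]]
(0.575, -0.35, 0.16) 0 [-0.1291  0.7302  0.9635  1.5941 -0.6399  1.1615 -0.5917]
(0.575, -0.35, 0.16) 1.57 [-0.0954  0.697   0.8948  1.5933 -0.5841  1.1387  0.9368]
(0.62, -0.353, 0.075) 0 [ 0.0083  0.8     0.7154  1.5379 -0.5826  1.026  -0.6891]
(0.62, -0.353, 0.075) 1.57 [-0.0595  0.8551  0.8459  1.5398 -0.6996  1.0704  0.961 ]
(0.487, -0.167, 0.08) 0 [-0.5041  0.5896  0.9787  2.0433 -0.6564  0.8572 -0.7174]
(0.487, -0.167, 0.08) 1.57 [-0.5055  0.5909  0.9809  2.0433 -0.6585  0.8581  0.8545]
```

```bash
cat > fk.py <<'E'
import numpy as np
from scipy.spatial.transform import Rotation as R
def chain(q,P,s):
    # P: 8x3 link offsets ; returns all joint origins and rotation
    p=np.zeros(3);r=R.identity();o=[]
    ax='zyzyzyz'
    for i in range(7):
        p=p+r.apply(P[i]);o.append(p)
        r=r*R.from_euler(ax[i],s[i]*q[i])
    p=p+r.apply(P[7]);o.append(p)
    return np.array(o),r
E
python3 - <<'E'
from fk import *
from plant import kinematics,sensors
from scipy.optimize import least_squares
import itertools
np.random.seed(0);D=[]
q0=np.array(sensors.get_joints());D.append((q0,np.array(sensors.get_eef_pos()),R.from_rotvec(sensors.get_ee_rot())))
while len(D)<25:
    p=np.array([np.random.uniform(.35,.65),np.random.uniform(-.45,.4),np.random.uniform(.1,.4)]);r=R.from_euler('z',np.random.uniform(-1,1.6))*R.from_rotvec([np.pi,0,0])*R.from_euler('xyz',np.random.uniform(-.3,.3,3))
    q=kinematics.inverse_kinematics(p,r.as_rotvec())
    if q is not None:D.append((np.array(q),p,r))
best=None
for s in itertools.product([1,-1],repeat=7):
    # rotation residual with free tool rotation: R_model^-1 R should be constant
    Z=np.zeros((8,3))
    E=[(chain(q,Z,s)[1].inv()*r) for q,p,r in D]
    e=max((E[0].inv()*x).magnitude() for x in E)
    if best is None or e<best[0]:best=(e,s,E[0].as_rotvec())
print(best)
s=best[1]
def f(x): 
    P=x.reshape(8,3); return np.concatenate([chain(q,P,s)[0][-1]-p for q,p,r in D]+[1e-4*x])
x=least_squares(f,np.zeros(24)).x
print(np.abs(f(x)[:-24]).max());print(x.reshape(8,3).round(4))
np.savez("fk.npz",P=x.reshape(8,3),s=s)
o,_=chain(q0,x.reshape(8,3),s);print(o.round(3))
E
```

```text
(7.911247936719772e-11, (-1, 1, -1, 1, -1, 1, -1), array([ 1.08893929e-16, -1.67089109e-17,  1.57079633e+00]))
2.2768275043105746e-09
[[-0.000e+00  0.000e+00  1.280e-01]
 [ 0.000e+00 -6.000e-03  1.280e-01]
 [-0.000e+00 -6.000e-03  2.614e-01]
 [ 0.000e+00 -1.520e-02  2.614e-01]
 [-0.000e+00 -1.520e-02  2.385e-01]
 [ 0.000e+00 -2.000e-04  2.385e-01]
 [-0.000e+00 -2.000e-04  1.562e-01]
 [-0.000e+00 -0.000e+00  1.562e-01]]
[[-0.     0.     0.128]
 [ 0.006 -0.001  0.256]
 [ 0.035  0.096  0.497]
 [ 0.074  0.19   0.738]
 [ 0.151  0.4    0.654]
 [ 0.213  0.614  0.569]
 [ 0.214  0.614  0.413]
 [ 0.214  0.614  0.256]]
```

```bash
cat >> h.py <<'E'
from fk import chain
from scipy.optimize import least_squares
_d=np.load("fk.npz");P,s=_d["P"],_d["s"]
LO=np.array([-2.82,-.49,-1.37,0,-1.36,.23,-2.94]);HI=np.array([2.82,2.23,1.46,2.46,4.5,2,2.94])
TOOL=R.from_euler('z',np.pi/2)
def ori(a): return R.from_euler('z',a)*R.from_rotvec([np.pi,0,0])   # closing axis at angle a+90deg
def ik(p,a,q0,q3=0.):
    t=ori(a)
    def f(q):
        o,r=chain(q,P,s); return np.r_[(o[-1]-p)*50,(t.inv()*r*TOOL).as_rotvec()*20,.01*(q[2]-q3)]
    r=least_squares(f,np.clip(q0,LO+.01,HI-.01),bounds=(LO,HI)); assert np.abs(r.fun[:6]).max()<.01,r.fun
    return r.x
def clear(q):
    # smallest height margin below the guard's plates (arm points with x .38-.60, y>-.20)
    o=chain(q,P,s)[0]; pts=np.concatenate([np.linspace(o[i],o[i+1],10) for i in range(7)])
    m=(pts[:,0]>.38)&(pts[:,0]<.60)&(pts[:,1]>-.20)
    return (.18+(.25-pts[m,1])*1.2-pts[m,2]).min() if m.any() else 9
def cpath(q0,q1): return min(clear(q0+(q1-q0)*t) for t in np.linspace(0,1,25))
CAD=np.array([.601,-.3515]);CY=-.068;SHOE=np.array([.487,-.1675]);SY=.03
def cad(x,y): return CAD+np.array([[np.cos(CY),-np.sin(CY)],[np.sin(CY),np.cos(CY)]])@np.array([x,y])
E
python3 - <<'E'
from h import *
np.set_printoptions(precision=3,suppress=True)
q0=np.array(sensors.get_joints())
A=np.array([-1.2,-.3,0,2.2,0,1.24,0]);print("A",chain(A,P,s)[0][2:],)
B=A.copy();B[0]=.6
print(cpath(q0,A),cpath(A,B))
Q=np.array([.6,.4,0,1.5,0,1.2,1.2])
for n,p,a in[("can",[*cad(-.026,0),.28],CY+np.pi/2),("can",[*cad(-.026,0),.28],CY-np.pi/2),("park",[.62,-.24,.28],CY+np.pi/2),("park",[.62,-.24,.28],CY-np.pi/2),("blk",[*cad(.036,0),.066],CY-np.pi/2),("tbl",[.44,-.25,.06],0),("tbl",[.44,-.25,.06],-np.pi),("tbl",[.44,-.25,.06],-np.pi/2),("shoe",[*SHOE,.15],SY-np.pi/2)]:
    for q3 in(0,-.5):
        try:
            q=ik(p,a,Q,q3);o=chain(q,P,s)[0];print(n,round(a,2),q,"elbow",o[3],"guard",round(clear(q),3),round(cpath(B,q),3))
        except AssertionError as e: print(n,a,"fail")
E
```

```text
A [[-0.017 -0.076  0.506]
 [-0.031 -0.154  0.756]
 [ 0.065  0.051  0.678]
 [ 0.147  0.261  0.601]
 [ 0.148  0.261  0.445]
 [ 0.148  0.262  0.289]]
9 9
can 1.5 [ 0.483  0.425  0.     1.443 -0.     1.273  0.415] elbow [ 0.178 -0.124  0.732] guard 9 9
can 1.5 [ 0.829  0.461 -0.5    1.432  0.223  1.305  0.246] elbow [ 0.143 -0.193  0.721] guard 9 9
can -1.6387963267948966 fail
can -1.6387963267948966 fail
park 1.5 [ 0.305  0.41   0.     1.466 -0.     1.266  0.237] elbow [ 0.191 -0.089  0.736] guard 0.022 0.016
park 1.5 [ 0.656  0.445 -0.5    1.454  0.216  1.297  0.071] elbow [ 0.168 -0.162  0.725] guard 9 0.051
park -1.64 [ 1.036  0.647 -1.167  1.444  0.594  1.436  2.94 ] elbow [ 0.151 -0.29   0.665] guard 9 0.061
park -1.64 [ 1.036  0.647 -1.167  1.444  0.594  1.436  2.94 ] elbow [ 0.151 -0.29   0.665] guard 9 0.061
blk -1.64 [ 1.096  0.993 -1.134  1.463  0.917  1.273  2.94 ] elbow [ 0.187 -0.405  0.53 ] guard 9 9
blk -1.64 [ 1.096  0.993 -1.134  1.463  0.917  1.273  2.94 ] elbow [ 0.187 -0.405  0.53 ] guard 9 9
tbl 0 [ 0.432  0.391  0.     2.057 -0.     0.693 -1.139] elbow [ 0.17  -0.108  0.739] guard 9 9
tbl 0 [ 0.848  0.428 -0.5    2.046  0.301  0.737 -1.41 ] elbow [ 0.129 -0.185  0.729] guard 9 9
tbl -3.14 [ 0.432  0.391 -0.     2.057  0.     0.693  2.003] elbow [ 0.17  -0.108  0.739] guard 9 9
tbl -3.14 [ 0.848  0.428 -0.5    2.046  0.301  0.737  1.731] elbow [ 0.129 -0.185  0.729] guard 9 9
tbl -1.57 [ 1.287  0.634 -1.092  2.036  0.722  0.921  2.94 ] elbow [ 0.072 -0.313  0.669] guard 9 9
tbl -1.57 [ 1.287  0.634 -1.092  2.036  0.722  0.921  2.94 ] elbow [ 0.072 -0.313  0.669] guard 9 9
shoe -1.54 [ 1.168  0.498 -1.161  1.951  0.532  1.045  2.94 ] elbow [ 0.086 -0.248  0.709] guard 0.19 0.16
shoe -1.54 [ 1.168  0.498 -1.161  1.951  0.532  1.045  2.94 ] elbow [ 0.086 -0.248  0.709] guard 0.19 0.16
```

Run:
```python
from h import *
np.set_printoptions(precision=3,suppress=True)
q0=np.array(sensors.get_joints());t=sensors.get_time
A=np.array([-1.2,-.3,0,2.2,0,1.24,0]);B=A.copy();B[0]=.8;B[2]=-.5;B[6]=.25
c=cad(-.026,0); c=(c+np.array([.5765,-.3466]))/2
C=ik([*c,.285],CY+np.pi/2,np.array([.8,.46,-.5,1.43,.22,1.3,.25]),-.5)
print(c,cpath(q0,A),cpath(A,B),cpath(B,C))
manip.move_joints(A);print(t());manip.move_joints(B);print(t());manip.move_joints(C);print(t(),sensors.get_eef_pos(),sensors.get_wrist_force())
d=eyes.get_image("scene")["img"];e=eyes.get_image("top")["img"]
cv2.imwrite("pics/v1.png",np.hstack([cv2.resize(d[150:300,290:440],(400,400)),cv2.resize(e[110:260,290:440],(400,400))])[:,:,::-1])
```

```text
[ 0.576 -0.348] 9 9 0.03811039252913717
2.15
4.2417
5.6583 [ 0.576 -0.347  0.286] [ 0.314 -0.515  1.156]
```

View pics/v1.png

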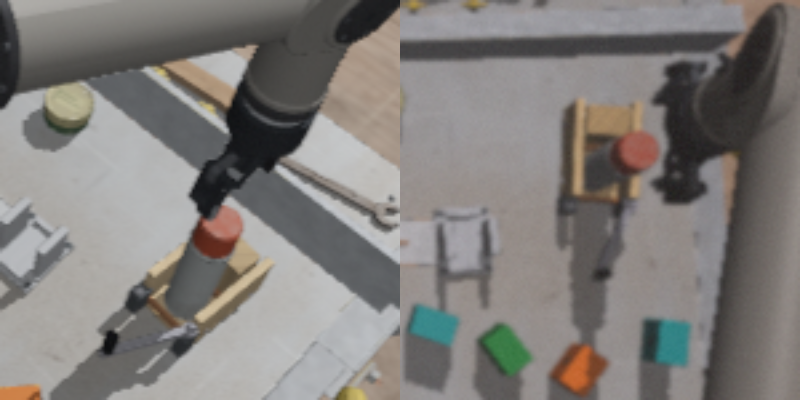

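The gripper hangs over the cap: scene crop tips at about (210,210), cap at (220,228). I'll check the projection, then descend and grip.

Run:
```python
from h import *
np.set_printoptions(precision=3,suppress=True);t=sensors.get_time
S=eyes.get_image("scene");u=proj(S,[.576,-.347,.261]);print(u,(u-[290,150])*2.667)
p=sensors.get_eef_pos()
hit=manip.move_l([p[0],p[1],.193],feed=.12,guard=12);print(hit,t(),sensors.get_eef_pos(),sensors.get_wrist_force())
if not hit:
    manip.command_gripper(.03,50);print(sensors.get_width(),sensors.get_grip_force(),sensors.get_wrist_force(),t())
```

```text
[[376.56  222.811]] [[230.857 194.188]]
False 6.725 [ 0.576 -0.347  0.194] [ 0.149 -1.152  0.29 ]
0.049903591858251745 51.35137438774109 [0.368 0.479 5.328] 7.15
```

Run:
```python
from h import *
np.set_printoptions(precision=3,suppress=True);t=sensors.get_time
p=np.array(sensors.get_eef_pos())
manip.move_l([p[0],p[1],.295],feed=.15);print(sensors.get_width(),sensors.get_wrist_force(),t())
q=np.array(sensors.get_joints());D=ik([.62,-.235,.295],CY+np.pi/2,q,-.5);print(cpath(q,D));manip.move_joints(D)
hit=manip.move_l([.62,-.235,.187],feed=.12,guard=5);print(hit,t(),sensors.get_eef_pos(),sensors.get_wrist_force())
if not hit: print(manip.move_l([.62,-.235,.180],feed=.03,guard=4),sensors.get_eef_pos(),sensors.get_wrist_force())
manip.command_gripper(.08);p=np.array(sensors.get_eef_pos())
manip.move_l([p[0],p[1],.275],feed=.2);print(p,t())
q=np.array(sensors.get_joints());E=ik([*cad(.037,0),.2],CY+np.pi/2,q,-.5);print(cpath(q,E));manip.move_joints(E);print(t())
d=eyes.get_image("scene")["img"];e=eyes.get_image("top")["img"]
cv2.imwrite("pics/v2.png",np.hstack([cv2.resize(d[180:300,300:420],(400,400)),cv2.resize(e[110:230,300:420],(400,400))])[:,:,::-1])
```

```text
0.04980598214181379 [-0.444  0.389 -3.452] 7.9833
9
True 9.4 [ 0.618 -0.235  0.186] [-0.385 -0.376  5.741]
[ 0.616 -0.235  0.184] 10.4167
9
11.0417
```

View pics/v2.png

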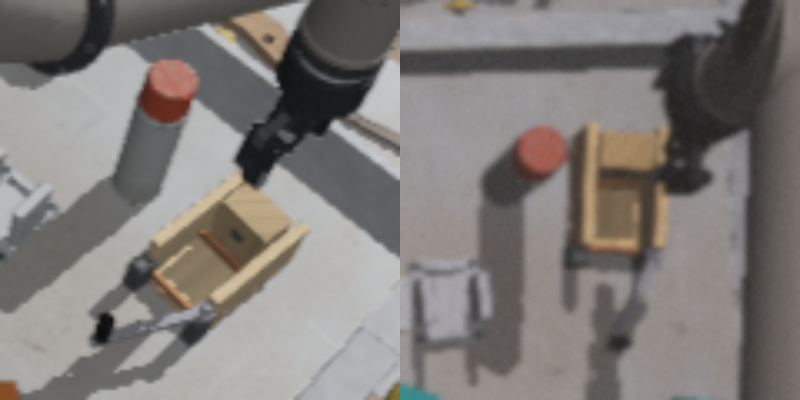

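The can stands upright on the table (crop (160,130)). The block sits in the rear bay, its top quad at scene crop px (247,182),(222,208),(262,244),(290,220). I'll measure its centre and grasp it.

Run:
```python
from h import *
np.set_printoptions(precision=4,suppress=True);t=sensors.get_time
S=eyes.get_image("scene");T=eyes.get_image("top")
w=ray(S,300+np.array([247,222,262,290])/3.333-.5,180+np.array([182,208,244,220])/3.333-.5,.078)[:,:2];print(w,w.mean(0))
w2=ray(T,300+np.array([600,600,660,660.])/3.333-.5-120,110+np.array([133,170,170,133])/3.333-.5,.078)[:,:2];print(w2,w2.mean(0))
Rm=np.array([[np.cos(CY),-np.sin(CY)],[np.sin(CY),np.cos(CY)]])
for m in(w.mean(0),w2.mean(0)): print("caddy frame",Rm.T@(m-CAD))
```

```text
[[ 0.6565 -0.329 ]
 [ 0.6152 -0.3303]
 [ 0.6125 -0.3807]
 [ 0.6533 -0.3833]] [ 0.6344 -0.3558]
[[ 0.6584 -0.3257]
 [ 0.6187 -0.3238]
 [ 0.617  -0.3869]
 [ 0.6567 -0.389 ]] [ 0.6377 -0.3564]
caddy frame [ 0.0336 -0.0021]
caddy frame [ 0.0369 -0.0023]
```

Run:
```python
from h import *
np.set_printoptions(precision=3,suppress=True);t=sensors.get_time
manip.command_gripper(.064,30)
b=np.array([.636,-.3555])
manip.move_l([*b,.11],feed=.2)
hit=manip.move_l([*b,.066],feed=.08,guard=8);print(hit,sensors.get_eef_pos(),sensors.get_wrist_force(),t())
if hit: raise SystemExit
manip.command_gripper(.02,30);w=sensors.get_width();print(w,sensors.get_grip_force(),sensors.get_wrist_force(),t())
if not .036<w<.044: raise SystemExit
p=sensors.get_eef_pos();manip.move_l([p[0],p[1],.24],feed=.15);print(sensors.get_width(),sensors.get_wrist_force(),t())
q=np.array(sensors.get_joints());g=q.copy();g[6]-=1.5;F=ik([.43,-.25,.15],SY,g,-.5);print(F,cpath(q,F));manip.move_joints(F);print(t())
hit=manip.move_l([.43,-.25,.066],feed=.12,guard=5);print(hit,sensors.get_eef_pos(),t())
if not hit: print(manip.move_l([.43,-.25,.052],feed=.03,guard=4),sensors.get_eef_pos(),sensors.get_wrist_force(),t())
```

```text
False [ 0.636 -0.355  0.066] [0.025 0.664 0.358] 12.85
0.03959251373293215 32.431451082229614 [ 2.447 -0.9    1.908] 13.1833
0.03989226320063918 [ 0.018 -0.134 -1.305] 14.4917
[ 0.873  0.272 -0.5    2.     0.164  0.908 -1.253] 9
15.7917
False [ 0.431 -0.25   0.067] 16.6417
True [ 0.431 -0.251  0.059] [-0.312  0.121  2.902] 17.0
```

Run:
```python
from h import *
np.set_printoptions(precision=3,suppress=True);t=sensors.get_time
manip.command_gripper(.07);p=np.array(sensors.get_eef_pos())
manip.move_l([p[0],p[1],.15],feed=.2)
q=np.array(sensors.get_joints());g=q.copy();g[6]+=1.57
G=ik([p[0],p[1],.15],SY+np.pi/2,g,-.5);manip.move_joints(G);manip.command_gripper(.085)
hit=manip.move_l([p[0],p[1],.062],feed=.12,guard=8);print(hit,sensors.get_eef_pos(),t())
if hit: raise SystemExit
manip.command_gripper(.04,30);w=sensors.get_width();print(w,sensors.get_grip_force(),sensors.get_eef_pos(),t())
if not .054<w<.062: raise SystemExit
manip.move_l([p[0],p[1],.175],feed=.15)
manip.move_l([*SHOE,.175],feed=.15);print(sensors.get_width(),sensors.get_eef_pos(),t())
d=eyes.get_image("scene")["img"];e=eyes.get_image("top")["img"]
cv2.imwrite("pics/v3.png",np.hstack([cv2.resize(d[190:290,250:350],(400,400),interpolation=2),cv2.resize(e[150:250,270:370],(400,400),interpolation=2)])[:,:,::-1])
```

```text
False [ 0.43  -0.25   0.063] 20.5917
0.05747378406557712 33.217822909355164 [ 0.431 -0.251  0.063] 20.9583
0.05755531258084397 [ 0.486 -0.168  0.174] 22.675
```

View pics/v3.png

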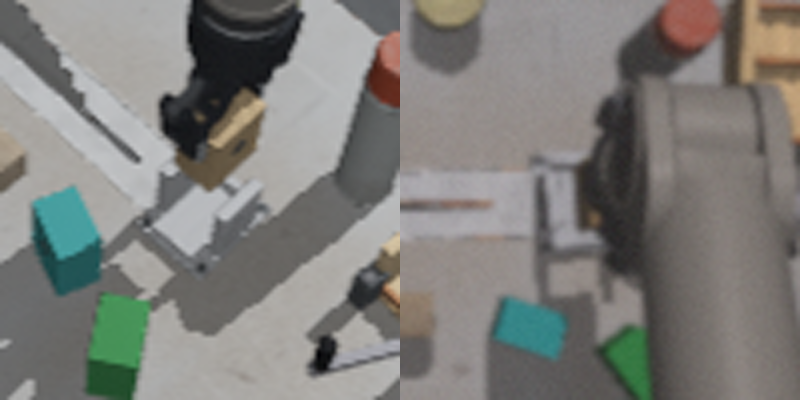

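The block is held square above the shoe (scene crop (225,140)). I'll lower it with a guard.

Run:
```python
from h import *
np.set_printoptions(precision=4,suppress=True);t=sensors.get_time
x,y=SHOE
for dy in(0,.003,-.003,.006,-.006):
    hit=manip.move_l([x,y+dy,.083],feed=.07,guard=6);z=sensors.get_eef_pos()[2];print(dy,hit,sensors.get_eef_pos(),sensors.get_wrist_force(),t())
    if not hit: break
    manip.move_l([x,y+dy,z+.008])
if not hit:
    print(manip.move_l([x,y+dy,.062],feed=.03,guard=6),sensors.get_eef_pos(),sensors.get_wrist_force(),t())
```

```text
0 False [ 0.4874 -0.1676  0.0835] [ 0.0127  0.5076 -1.2298] 24.2417
True [ 0.4871 -0.1676  0.0706] [-0.6201 -0.3665  3.7897] 24.725
```

Run:
```python
from h import *
np.set_printoptions(precision=4,suppress=True);t=sensors.get_time
p=np.array(sensors.get_eef_pos())
manip.command_gripper(.08);manip.move_l([p[0],p[1],.15],feed=.12)
manip.move_l([p[0],p[1],.285],feed=.3)
q=np.array(sensors.get_joints());D=ik([.616,-.235,.285],CY+np.pi/2,q,-.5);print(cpath(q,D));manip.move_joints(D);print(t())
hit=manip.move_l([.616,-.235,.186],feed=.12,guard=10);print(hit,sensors.get_eef_pos(),t())
if hit: raise SystemExit
manip.command_gripper(.03,50);w=sensors.get_width();print(w,sensors.get_grip_force(),t())
if not .045<w<.055: raise SystemExit
manip.move_l([.616,-.235,.295],feed=.15)
q=np.array(sensors.get_joints());C=ik([.5755,-.348,.295],CY+np.pi/2,q,-.5);print(cpath(q,C));manip.move_joints(C);print(sensors.get_width(),sensors.get_eef_pos(),t())
hit=manip.move_l([.5755,-.348,.2],feed=.1,guard=5);print(hit,sensors.get_eef_pos(),t())
if not hit: print(manip.move_l([.5755,-.348,.186],feed=.03,guard=4),sensors.get_eef_pos(),sensors.get_wrist_force(),t())
d=eyes.get_image("scene")["img"];e=eyes.get_image("top")["img"]
cv2.imwrite("pics/v4.png",np.hstack([cv2.resize(d[190:290,270:390],(480,400),interpolation=2),cv2.resize(e[130:230,290:370],(320,400),interpolation=2)])[:,:,::-1])
```

```text
0.023138629857430426
27.1333
False [ 0.6166 -0.2351  0.1871] 28.1083
0.050103666358198476 51.113845109939575 28.5
9
0.05021012500780787 [ 0.574  -0.3495  0.2933] 29.925
False [ 0.5761 -0.3482  0.201 ] 31.025
True [ 0.5766 -0.3485  0.1957] [ 0.6909 -0.5227  4.0746] 31.3417
```

View pics/v4.png

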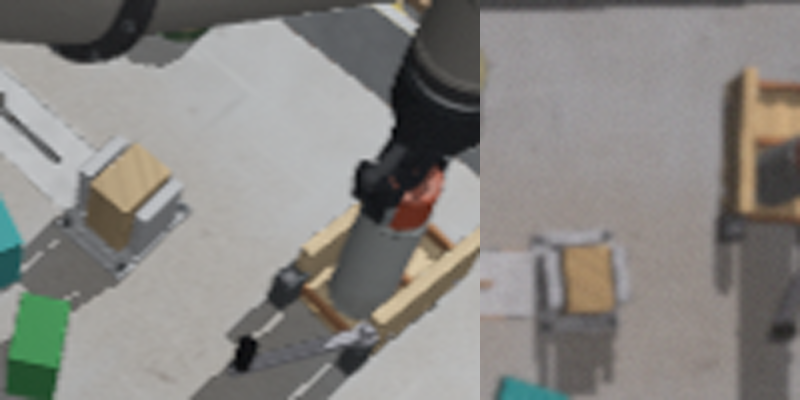

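The can is down in its front bay and the block sits low between the cheeks (scene crop (130,180)). I'll release and then push the keeper from behind its knob, which is now at θ≈1.14.

```bash
cat >> h.py <<'E'
def kp(th,tau,rad=.110):
    H=cad(-.072,-.038);f=CY+np.pi/2+th
    return H+rad*np.array([np.cos(f),np.sin(f)])+tau*np.array([-np.sin(f),np.cos(f)])
E
python3 - <<'E'
from h import *
np.set_printoptions(precision=4,suppress=True);t=sensors.get_time
p=np.array(sensors.get_eef_pos())
manip.command_gripper(.08);manip.move_l([p[0],p[1],.285],feed=.2);print(t())
manip.command_gripper(0,30)
s0=kp(1.14,.042);q=np.array(sensors.get_joints());g=q.copy();g[6]-=.4
a0=CY+1.14
K=ik([*s0,.2],a0,g,-.5);print(s0,K,cpath(q,K))
# intermediate: keep high until clear of the can
K0=ik([*s0,.285],a0,K,-.5);manip.move_joints(K0);print(t())
hit=manip.move_l([*s0,.098],feed=.2,guard=8);print(hit,sensors.get_eef_pos(),t())
if hit: raise SystemExit
hit=manip.move_l([*kp(1.14,.021),.098],feed=.06,guard=4);print(hit,sensors.get_eef_pos(),sensors.get_wrist_force(),t())
d=eyes.get_image("scene")["img"];e=eyes.get_image("top")["img"]
cv2.imwrite("pics/v5.png",np.hstack([cv2.resize(d[200:300,270:390],(480,400),interpolation=2),cv2.resize(e[130:230,320:400],(320,400),interpolation=2)])[:,:,::-1])
E
```

```text
32.4583
[ 0.4099 -0.3688] [ 1.0692  0.3051 -0.5     1.8296  0.1669  1.0485  0.0062] 9
33.9
False [ 0.4111 -0.3692  0.099 ] 34.9833
False [ 0.4202 -0.35    0.0982] [-0.3662  0.8105 -0.1021] 35.4833
```

View pics/v5.png

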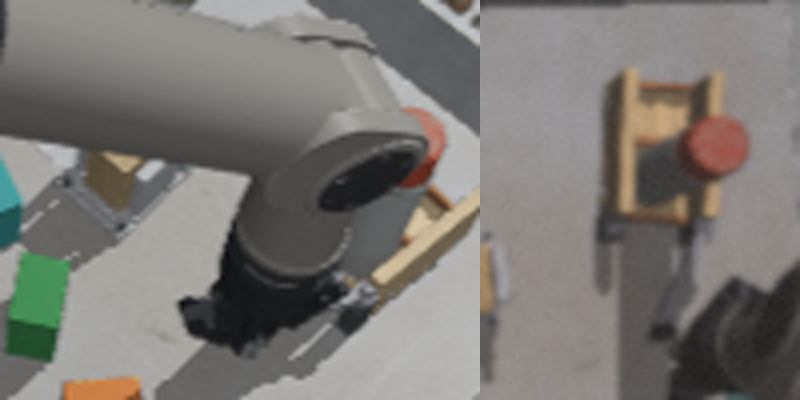

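The can stands in its front bay, and the closed fingers are just right of and in front of the knob (top crop (663,325)). Next I'll push along the arc.

Run:
```python
from h import *
np.set_printoptions(precision=3,suppress=True);t=sensors.get_time
for th in(1.0,.8,.6,.4,.25):
    hit=manip.move_l([*kp(th,.019),.098],rot=ori(CY+th).as_rotvec(),feed=.08,guard=12);print(th,hit,sensors.get_eef_pos(),sensors.get_wrist_force(),round(t(),2))
    if hit: break
d=eyes.get_image("scene")["img"];e=eyes.get_image("top")["img"]
cv2.imwrite("pics/v6.png",np.hstack([cv2.resize(d[200:300,270:390],(480,400),interpolation=2),cv2.resize(e[130:230,320:400],(320,400),interpolation=2)])[:,:,::-1])
```

```text
1.0 False [ 0.427 -0.334  0.098] [0.772 0.021 0.192] 35.95
0.8 False [ 0.439 -0.316  0.098] [ 0.122  0.962 -0.89 ] 36.38
0.6 False [ 0.454 -0.3    0.098] [-0.746 -0.324 -0.849] 36.8
0.4 False [ 0.472 -0.287  0.098] [-0.216 -0.102 -0.387] 37.23
0.25 False [ 0.487 -0.28   0.098] [ 0.651  0.071 -0.349] 37.58
```

View pics/v6.png

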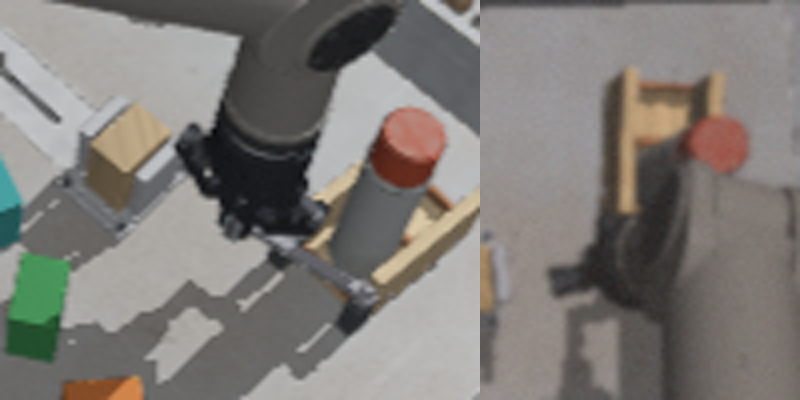

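The bar has followed: it runs from (370,290) to the knob under the fingers, nearly across. I'll push it home, reading the force.

Run:
```python
from h import *
np.set_printoptions(precision=3,suppress=True);t=sensors.get_time
for th in(.18,.13,.09,.05,.02,0,-.02,-.04,-.06,-.08):
    hit=manip.move_l([*kp(th,.019),.098],rot=ori(CY+max(th,0)).as_rotvec(),feed=.06,guard=15);f=sensors.get_wrist_force();print(th,hit,sensors.get_eef_pos(),f,round(t(),2))
    if hit or (th<=0 and f[0]<-9): break
```

```text
0.18 False [ 0.495 -0.278  0.098] [-0.235  0.421 -0.021] 37.97
0.13 False [ 0.5   -0.276  0.098] [ 0.537 -1.039 -0.352] 38.22
0.09 False [ 0.504 -0.275  0.098] [-0.934 -0.098 -0.285] 38.47
0.05 False [ 0.51  -0.274  0.098] [ 0.087 -0.256  0.12 ] 38.72
0.02 False [ 0.513 -0.274  0.098] [ 0.472  0.052 -0.647] 38.97
0 False [ 0.515 -0.273  0.098] [-0.708 -0.005  0.271] 39.22
-0.02 False [ 0.517 -0.273  0.098] [-0.052 -0.473  0.375] 39.47
-0.04 False [ 0.52  -0.273  0.098] [ 0.489 -0.182 -0.342] 39.72
-0.06 False [ 0.52  -0.273  0.098] [-5.331  1.705  3.863] 39.97
-0.08 False [ 0.52  -0.273  0.097] [-9.322  0.532  5.99 ] 40.22
```

The push met a firm stop at TCP x=0.520. I'll back off, clear the view, and locate the knob numerically.

Run:
```python
from h import *
np.set_printoptions(precision=4,suppress=True);t=sensors.get_time
p=np.array(sensors.get_eef_pos())
manip.move_l([p[0]-.035,p[1]+.002,.1],feed=.12);manip.move_l([p[0]-.045,p[1],.24],feed=.2)
q=np.array(sensors.get_joints());K=ik([.45,-.18,.28],CY,q,-.5);print(cpath(q,K));manip.move_joints(K);print(t())
for n in("scene","top"):
    d=eyes.get_image(n);np.save(n+"2.npy",d["img"])
    for th in(0,.12):
        k=kp(th,0,.105);print(n,th,k,"top",proj(d,[*k,.1]),"bot",proj(d,[*k,.062]),"hinge",proj(d,[*kp(0,0,0),.07]))
    u=proj(d,[*kp(0,0,.105),.1])[0].astype(int)
    g=d["img"][u[1]-10:u[1]+14,u[0]-16:u[0]+16].max(2);print(u-[16,10]);print("\n".join(" ".join(f"{v:3d}" for v in r) for r in g))
```

```text
0.05755205837449762
42.0417
scene 0 [ 0.5337 -0.2798] top [[338.9522 243.6425]] bot [[336.9902 249.2472]] hinge [[361.6107 271.6122]]
scene 0.12 [ 0.5211 -0.2797] top [[336.3312 246.0272]] bot [[334.4235 251.5975]] hinge [[361.6107 271.6122]]
[322 233]
174 174 175 175 175 176 177 178 179 179 179 179 180 178 178 178 180 180 180 182 182 183 183 183 183 183 184 185 186 186 187 187
173 175 176 176 175 175 175 176 177 179 180 179 179 179 179 180 181 180 179 180 181 183 184 183 182 184 184 186 186 186 187 187
173 174 173 175 176 175 175 176 178 179 178 178 178 179 179 178 179 179 179 180 180 181 183 184 185 184 184 185 186 187 187 186
173 172 173 174 173 173 175 177 177 177 176 178 178 178 180 178 177 179 180 180 181 181 182 182 184 185 184 185 185 188 188 187
173 174 176 175 173 173 174 174 175 176 178 180 179 177 178 179 180 179 179 179 180 181 181 182 183 184 186 186 187 187 187 187
173 172 174 175 175 176 175 175 176 178 180 179 178 179 178 178 179 179 178 180 181 180 180 181 182 183 186 187 186 186 186 186
175 173 174 174 175 175 175 175 177 178 177 177 178 179 179 180 180 179 179 180
[... 4817 characters left out ...]
 125 132 136 135 135 134 127 113 113 126 128 132 133 128 132
113  91  79  78  70  51  42  45  45  47  44  46  51  72  94  97 109 131 131 134 137 134 133 128 116 113 124 130 131 129 128 131
 70  64  72  86  77  60  51  40  42  44  46  51  54  78  88  93 116 131 136 136 134 135 132 131 119 118 122 124 127 124 126 123
 54  68  81  84  72  55  49  44  41  47  51  50  57  80  91  91 116 132 136 135 135 139 133 124 115 115 120 124 128 125 126 123
 61  75  81  77  60  51  45  42  46  43  48  53  69  81  92  92 122 135 137 131 133 135 130 121 114 119 119 122 122 124 122 124
 64  80  83  64  57  48  46  46  44  42  43  53  64  82  86  92 122 135 138 136 131 136 126 118 109 116 120 123 119 120 122 120
```

The knob measures at scene px (339.1,243.4). The prediction is (339.0,243.6) for shut and (336.3,246.0) for θ=0.12, so the bar is home, and the firm stop agrees with that. One last check of the can and block, then I'll hand in.

Run:
```python
from h import *
from plant import hand_in
d=eyes.get_image("scene");print(ray(d,339.1,243.4,.1))
h=cv2.cvtColor(d["img"],cv2.COLOR_RGB2HSV);m=((h[...,0]<8)|(h[...,0]>174))&(h[...,1]>110)
k,l,st,c=cv2.connectedComponentsWithStats(m.astype(np.uint8));i=1+st[1:,4].argmax();print("cap",st[i],c[i])
m=np.zeros(h.shape[:2],np.uint8);m[215:265,275:320]=((h[...,0]>10)&(h[...,0]<26)&(h[...,1]>70)&(h[...,2]>150))[215:265,275:320]
ys,xs=np.where(m);
if len(xs):print("block top",ray(d,xs.mean(),ys.mean(),.078),len(xs))
print(sensors.get_wrist_force(),sensors.get_time())
if 300>abs(c[i]-[369.9,239.6]).max() and abs(c[i]-[369.9,239.6]).max()<3: print(hand_in())
```

```text
[[ 0.53472809 -0.27951673  0.1       ]]
cap [363 231  17  16 142] [370.16197183 240.        ]
block top [[ 0.48275378 -0.17049522  0.078     ]] 164
[0.12409494 0.04615818 0.28836088] 42.1917
the job is handed in; nothing more can be done
None
```

I handed the job in at 42 s: the block is seated in the shoe, the can is upright in its front bay, and the keeper bar measures shut; I didn't see the snap in the force readings and didn't check the bystanders' positions afterwards.

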